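# Put the pattern blocks away through the dust flap and cam the lid tight

## Robot

A 6-joint arm with a two-finger parallel gripper is mounted at the origin on the work surface. World frame = base frame: x ahead of the robot, y to its left, z up, the work surface at z = 0. Lengths are in m, angles in rad, forces in N, time in s.
With the tool pointing down it reaches from about 0.35 to 0.925 m from the base axis. Payload 6.4 kg.
Tool frame: the origin (TCP) lies midway between the tips of the shut fingers; the grasp point (between the pads) lies hold_point_z behind it (hold_point_z is the distance from the TCP to the grasp point, in m); z points along the fingers, y is the line along which they close (so a half turn about z gives the same grasp; the last joint's range is limited). The gripper opens to 85 mm and grips with 20 to 120 N. Pads are 22 mm wide; open, the fingers measure 114 mm over their backs; the gripper's body (76 mm by 85 mm) begins 54 mm behind the grasp point. The pads swing forward as they close: fully open they stand 13 mm farther back than shut.
Start: joints at [1.015, 0.245, 1.558, -0, 1.339, -0.174], TCP at [0.242, 0.603, 0.231] pointing down, gripper open.
Joint ranges: [-3.13, 3.13], [-1.02, 2.26], [0.13, 2.54], [-0.95, 4.09], [0.21, 2.88], [-2.74, 2.74]. Speed limits (rad/s): [2.57, 2.57, 3.14, 3.14, 3.14, 3.14].

## Interface

Orientations are given as a 3x3 rotation matrix whose columns are the frame's x, y, z axes.
In Python, from station import state, get_image, sign_off, hold_point_z gives the robot as it stands. The module is installed in compiled form; this text tells all that it offers.
- The arm moves only by the tool drive_tool, never from a script. Its argument "motion" is a list of rows, each a list of 7 numbers: the turn, a rotation vector about the tool's x, y, z in units of 30 degrees (1.0 is 30 degrees), then the shift along the tool's x, y, z in units of 750 mm (1.0 is 750 mm), then the opening, from 0 (shut) to 1 (fully open). A call has 1 to 12 rows; each row is the pose to reach, as a shift and turn from the pose commanded when the call began, along the tool's axes at that moment; what a row does not reach only later rows make up. A row lasts 1/10 s, in which the tool goes at most 50 mm and 8.59 degrees, less where a joint would pass 70% of its speed; a pose out of reach is approached as far as the arm can. A call with a number of a shift or a turn outside -1 to 1 is refused whole. A call with a gripper value outside its range is refused whole. The fingers move at their own pace and stop on an object; "squeeze" is the grip in N (left out, the last holds). Time passes only in rows, so rows that repeat a pose let the fingers close. It gives the time, the measured TCP pose, the force, the opening and the grip force at its end, in the units of the state.
- state(): the state, without advancing time (a new reading comes with each control period).
- get_image(name): name is "scene" or "top" or "wrist"; returns a dict with "img" (480x640x3 uint8, blue, green, red), "fx", "fy", "cx", "cy" (pixels), "R" (3x3) and "t" (3): a world point X has camera coordinates R X + t. Camera axes: x right, y down, z forward; pixel columns grow to the right and rows downward; lengths in m; the calibration is good to about 2 mm. A picture is of the moment at which its call begins. There is no depth.
- sign_off(): hands the job in; it is judged then, once.
The state is a dict: "t": time; "joint_positions": joint angles; "qd": joint speeds; "effort": joint torques, N m; "position": TCP position; "orientation": TCP orientation; "wrist_force": force on the tool from outside, world axes, zero at the start; "wrist_torque": the same for the moment, N m; "gripper_width": finger opening in m; "grip_force": force on a finger pad.
Only numpy, scipy, OpenCV 4.12 (cv2) and the standard library are available. Lean on these libraries where they do the work, as an engineer would, in place of code of your own. Each camera call takes 0.05 s, during which the arm holds its last target. There are 200 camera calls.

## Task

Put every brass-faced pattern block lying on the bench away in the wooden store box, sliding each one off the box's deck and in through the spring dust flap so that it drops inside and the flap swings shut behind it. Only when all of them are in, turn the cam lock on the box's roof clockwise as far as it goes, so that its slot draws the lid's stud in and the lid up tight. Leave the other things on the bench where they are.

Things in the scene. Friction and masses are not known exactly. Their poses are not given: they have to be found in the camera images.
- box: Fixed wooden store box with an infeed deck before it. Origin on the bench under the middle of the port's outer wall face; +x is the push direction (roughly world +y), z up. Inside: x = 6 to 330, y = -74 to 74 mm, smooth steel floor falling from z = 88 at the port end to 6 at the rear. Wall and roof above the port end at z = 205, roof and lid top 211, rear end x = 336.
- deck (a point): Middle of the deck's top: x = -76, y = 0, z = 150 mm in the box frame, axes as the box. Level plywood from x = -130 (open end) to -22, y = -70 to 70, with lips 8 mm high, 6 thick at y = +-67. Beside the throat (|y| over 32) it runs on to the wall.
- port (a point): Middle of the port's lower edge on the outer wall face (x = 0, z = 150 mm in the box frame). Port 64 wide (y +-32), 42 high (z 150 to 192), wall 6 thick. The deck ends 22 mm before it: there a smooth steel slide, 64 wide, drops at 55 degrees to x = 15, z = 97. A block pushed until its tail is at the wall has left the deck and slides in by itself.
- flap (a joint): Aluminium dust flap just behind the port, 60 wide, 78 mm long, hinged along its top edge at x = 4, z = 190 mm in the box frame; its bottom swings inwards. 0 = hanging shut, 1.4 rad = fully in. A weak spring (about 0.1 to 0.4 N at its lower edge) shuts it.
- cam (a joint): Steel cam disc, 48 mm across, on the rear roof at x = 178, y = 0 in the box frame, underside z = 215, with a dark curved slot and a bar grip (40 long, 14 wide, top 40 mm above the underside). Bar along the box's x at 0; grows clockwise seen from above. Starts at 0 to 0.25; stop (tight) at 1.45 rad. Friction 0.06 N m: stays where it is left.
- cam_grip (a point): Point on the cam's upright axis inside the bar grip, 246 mm above the bench: pinch the bar here across its 14 mm width.
- lid (a joint): Clear sliding lid on the front part of the roof, with a brass headed stud that reaches into the cam's slot; in m along the box's x. It moves only with the cam: 0 = slack (8 mm gap to the rear roof), 0.008 = drawn tight.
- block1: Pattern block: light wood with a brass relief face, 56 (x) by 36 (y) by 20 mm (z), about 0.13 kg; all blocks are alike. Origin at the centre of its underside, z out of the brass face. Starts lying flat on the bench, face up. Three to five blocks are present.
- block2: Pattern block: light wood with a brass relief face, 56 (x) by 36 (y) by 20 mm (z), about 0.13 kg; all blocks are alike. Origin at the centre of its underside, z out of the brass face. Starts lying flat on the bench, face up. Three to five blocks are present.
- block3: Pattern block: light wood with a brass relief face, 56 (x) by 36 (y) by 20 mm (z), about 0.13 kg; all blocks are alike. Origin at the centre of its underside, z out of the brass face. Starts lying flat on the bench, face up. Three to five blocks are present.
- block4: Pattern block: light wood with a brass relief face, 56 (x) by 36 (y) by 20 mm (z), about 0.13 kg; all blocks are alike. Origin at the centre of its underside, z out of the brass face. Starts lying flat on the bench, face up. Three to five blocks are present.
- block5: Pattern block: light wood with a brass relief face, 56 (x) by 36 (y) by 20 mm (z), about 0.13 kg; all blocks are alike. Origin at the centre of its underside, z out of the brass face. Starts lying flat on the bench, face up. Three to five blocks are present.
- tape: Bystander: roll of paper tape lying flat, 90 mm across, 30 high. Origin under its centre.
- jar: Bystander: amber glass jar, 60 mm across, 75 high. Origin under its centre.
- bowl: Bystander: small white bowl, 90 mm across, 40 high. Origin under its centre.
- tin: Bystander: tin, 72 mm across, 95 high. Origin under its centre.
- brush: Bystander: brush lying along its x, 190 mm long, 20 thick. Origin under its middle.
- cork: Bystander: cork sanding block, 100 by 60 by 30 mm. Origin under its centre.
Things that resemble listed ones, but are neither listed nor needed, are in the scene too. Leave any purple look-alike of the block5 alone. Leave any grey look-alike of the block2 alone.

How it is judged:
On the way, in this order (a step that is already met when the one before it is completed fails the run):
1. all the blocks lie inside the box and the flap has swung shut (x of block1 in the frame of box between 0.01 and 0.33 m and y of block1 in the frame of box between -0.074 and 0.074 m and z of block1 in the frame of box between 0 and 0.13 m and x of block2 in the frame of box between 0.01 and 0.33 m and y of block2 in the frame of box between -0.074 and 0.074 m and z of block2 in the frame of box between 0 and 0.13 m and x of block3 in the frame of box between 0.01 and 0.33 m and y of block3 in the frame of box between -0.074 and 0.074 m and z of block3 in the frame of box between 0 and 0.13 m and x of block4 in the frame of box between 0.01 and 0.33 m and y of block4 in the frame of box between -0.074 and 0.074 m and z of block4 in the frame of box between 0 and 0.13 m and x of block5 in the frame of box between 0.01 and 0.33 m and y of block5 in the frame of box between -0.074 and 0.074 m and z of block5 in the frame of box between 0 and 0.13 m and value of joint flap below 0.12 rad), for 0.3 s.
2. the cam is turned clockwise to its stop and the lid is drawn tight (value of joint cam above 1.36 rad and value of joint lid above 0.007 m), for 0.2 s.
At the end, for the whole second after the job is handed in: Every block present is inside the box (past the flap, below its lower half, between the walls) and at rest; the flap hangs shut (within 0.12 rad); the cam is within 0.09 rad of its stop and the lid within 1 mm of tight (all of step 1 and all of step 2 and linear speed of each of block1, block2, block3, block4, block5 below 0.03 m/s); the robot touches nothing.
It fails at once if a bystander is shoved more than 50 mm from its place (distance of any of tape, jar, bowl, tin, brush, cork from where it was at the start of the episode above 0.05 m).
It fails at once if the jar, the tin or the bowl is knocked over (angle between any of jar, tin, bowl's own z axis and vertical above 0.8 rad).
Of block1, block2, block3, block4, block5 only 3 to 5 are there at a start; the rules pass over those that are not, and their reading is None.
At some moment in a run one of block1, block2, block3, block4, block5 may be knocked a few centimetres aside while the robot is not near it.
Once in a run the grip may slacken for a moment while it holds something.
It also fails if it takes over 210 s, if anything falls off the work surface, if the arm or the gripper's body presses on something with over 40 N, if the wrist force passes 120 N, or if a joint passes its speed limit or range.

## Working session

There is one attempt and no reset: what is moved stays moved. The work goes in short steps, Python scripts to look and compute and a tool call to move; the robot and the scene stay as the last step left them, time stands still between calls to the robot, and variables do not carry over. Pictures are saved under pics/ and viewed, at most 14 in all, crops included, and the job is handed in when it is done.

Besides the shell and the picture viewer there is one more tool, called after "Emit:" as name([rows], argument=value, ...), one row to a line, values as JSON. drive_tool: Moves the arm, as the interface text tells. Its arguments: {"type":"object","properties":{"motion":{"type":"array"},"squeeze":{"type":"number"}},"required":["motion"]}

```bash
mkdir -p pics
python3 - <<'E'
from station import *
import cv2
s=state();print(s);print(hold_point_z)
for n in("scene","top"):
    d=get_image(n);cv2.imwrite(f"pics/{n}0.png",d["img"]);print(n,d["fx"],d["fy"],d["cx"],d["cy"],d["R"],d["t"])
E
```

```text
{'t': 0.0, 'joint_positions': array([ 1.01489438e+00,  2.45842686e-01,  1.55901959e+00, -1.24367082e-05,
        1.33869782e+00, -1.74090941e-01]), 'qd': array([ 1.75856600e-04, -1.12080650e-03, -5.54272934e-04, -1.95279202e-03,
        8.18303294e-04,  7.70077050e-05]), 'effort': array([ 9.01205258e-04, -4.29523659e+01, -3.26122713e+01, -6.88701584e-05,
        5.34731982e-03,  2.41058314e-05]), 'position': array([0.24188244, 0.60271377, 0.23015902]), 'orientation': array([[-9.27992276e-01,  3.72598014e-01, -1.02795900e-03],
       [ 3.72599287e-01,  9.27990818e-01, -1.67758372e-03],
       [ 3.28872153e-04, -1.93980153e-03, -9.99998065e-01]]), 'wrist_force': array([-0.5163947 , -0.16307021,  0.4047105 ]), 'wrist_torque': array([-0.01510206,  0.05887726,  0.00028471]), 'grip_force': 0.0, 'gripper_width': 0.0855526543543552}
0.0187
scene 591.232106142481 591.232106142481 335.03200754228317 240.3493017098298 [[-0.10260584  0.99461598  0.01452884]
 [ 0.81071724  0.09207995 -0.57815122]
 [-0.57637626 -0.04754291 -0.81580027]] [ 0.17937019 -0.3048551   1.73372854]
top 568.7129237972329 568.7129237972329 319.6561231356192 239.73502449856306 [[ 0.08457931 -0.99639303  0.00687463]
 [-0.97530771 -0.08419815 -0.20417038]
 [ 0.20401277  0.01056372 -0.97891123]] [-0.15288275  0.54683998  1.25268094]
```

View pics/scene0.png

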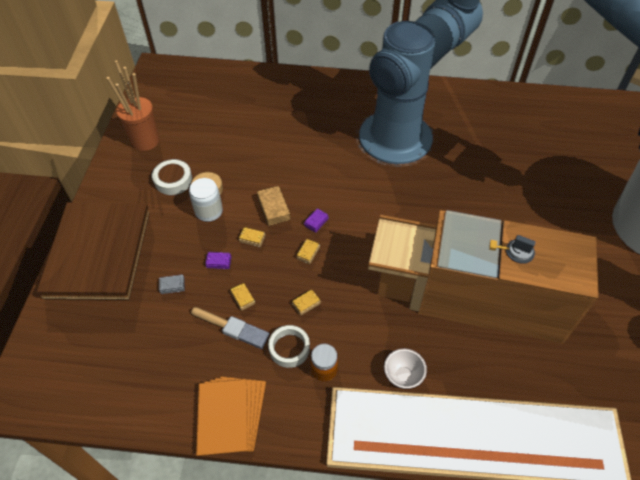

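View pics/top0.png

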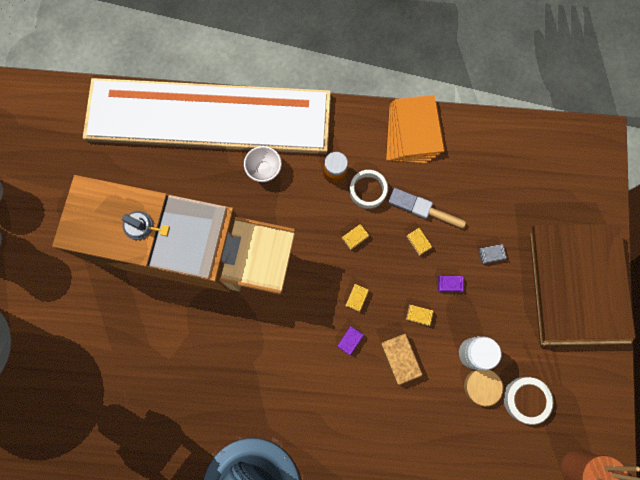

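The top image shows four brass blocks at about (355,237), (419,241), (357,297) and (420,315). The look-alikes are purple at (451,284) and (350,341), and grey at (493,254). The four yellow-gold ones fit "brass-faced". The box's deck is at (267,257) and the cam at (138,224). I'll measure and confirm these in enlarged crops.

```bash
cat > h.py <<'E'
import cv2,numpy as np
from station import *
def cast(d,uv,z):
    uv=np.atleast_2d(np.asarray(uv,float))
    r=np.c_[(uv[:,0]-d["cx"])/d["fx"],(uv[:,1]-d["cy"])/d["fy"],np.ones(len(uv))]@d["R"]
    c=-d["R"].T@d["t"]
    return c+r*((z-c[2])/r[:,2])[:,None]
def proj(d,X):
    p=np.atleast_2d(X)@d["R"].T+d["t"]
    return np.c_[p[:,0]/p[:,2]*d["fx"]+d["cx"],p[:,1]/p[:,2]*d["fy"]+d["cy"]]
def blocks(d,z=0.02,amin=80):
    h=cv2.cvtColor(d["img"],cv2.COLOR_BGR2HSV)
    m=cv2.inRange(h,(18,130,110),(32,255,255))
    out=[]
    for c in cv2.findContours(m,cv2.RETR_EXTERNAL,cv2.CHAIN_APPROX_NONE)[0]:
        if cv2.contourArea(c)<amin: continue
        P=cast(d,c[:,0,:],z)[:,:2]
        (x,y),(w,hh),a=cv2.minAreaRect((P*1000).astype(np.float32))
        if w<hh: a+=90
        out.append((c[:,0,:].mean(0).round(),x.__round__(1),round(y,1),round(max(w,hh),1),round(min(w,hh),1),round((a+90)%180-90,1)))
    return out
E
python3 - <<'E'
from h import *
for n in("top","scene"):
    d=get_image(n);print(n)
    for b in blocks(d):print(*b)
    if n=="top":
        a=cv2.resize(d["img"][170:310,45:305],(780,420),interpolation=cv2.INTER_CUBIC)
        cv2.imwrite("pics/box.png",a)
        a=cv2.resize(d["img"][215:360,325:520],(780,580),interpolation=cv2.INTER_CUBIC);cv2.imwrite("pics/blk.png",a)
E
```

```text
top
[482. 385.] 257.6 -500.0 78.5 73.0 56.8
[420. 315.] 409.6 -350.1 56.9 36.4 79.5
[357. 297.] 437.5 -202.9 56.7 36.9 -18.6
[419. 241.] 583.2 -340.0 56.1 38.5 37.8
[355. 236.] 582.4 -188.6 56.3 37.6 -49.1
scene
[306. 301.] 585.4 -189.1 57.6 39.1 -49.0
[242. 295.] 587.0 -340.9 59.8 36.7 36.8
[308. 249.] 441.4 -202.5 59.3 40.2 -21.2
[251. 235.] 413.3 -349.8 58.9 40.4 78.7
[99. 96.] -56.0 -906.0 110.2 96.0 48.8
[91. 67.] -170.5 -978.7 216.1 78.1 29.8
[102.  51.] -251.4 -960.4 203.6 43.7 32.8
[112.  35.] -333.2 -976.2 349.1 106.4 29.0
```

View pics/box.png

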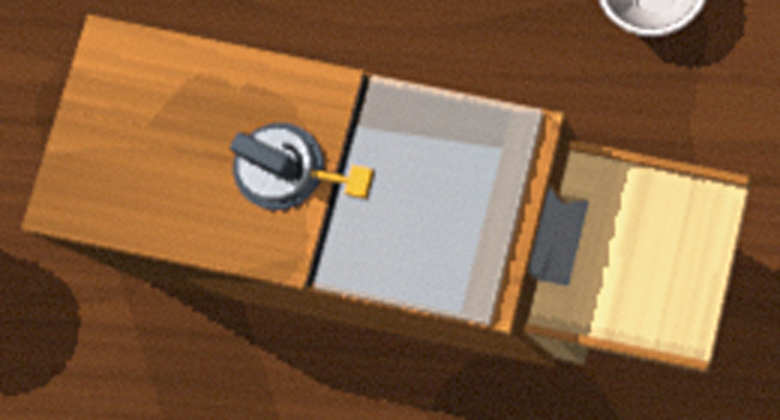

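View pics/blk.png

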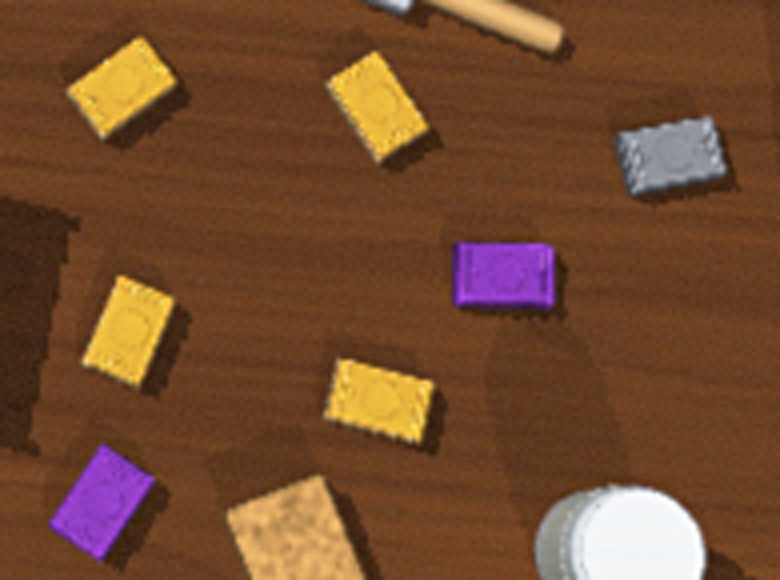

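The crops confirm four brass-faced blocks, with two purple and one grey look-alike alongside. In the box crop the roof corners are (87,14), (22,230), (565,112) and (510,333), and the deck end corners are (748,180) and (709,370).

Run:
```python
from h import *
d=get_image("top")
f=lambda p:np.array(p)/3.0+[45,170]-1/3
R=cast(d,f([(87,14),(22,230)]),.211); F=cast(d,f([(565,112),(510,333)]),.205);D=cast(d,f([(748,182),(709,370)]),.157)
C=cast(d,f([(279,168)]),.22)
for n,a in(("rear",R),("front",F),("deck",D)):print(n,a.round(4).tolist(),a.mean(0).round(4),np.linalg.norm(a[0]-a[1]).round(4))
print("cam",C)
ax=R.mean(0)-D.mean(0);print("len",np.linalg.norm(ax[:2])," exp .466 yaw",np.degrees(np.arctan2(ax[1],ax[0])))
for a in(R,F,D):
  v=a[1]-a[0];print(np.degrees(np.arctan2(v[1],v[0])))
yaw=np.arctan2(ax[1],ax[0]);u=np.array([np.cos(yaw),np.sin(yaw)])
for a,x in((R,.336),(F,0),(D,-.13)):print("origin",a.mean(0)[:2]-u*x)
print("cam origin",C[0,:2]-u*.178)
```

```text
rear [[0.6198, 0.4115, 0.211], [0.4659, 0.4287, 0.211]] [0.5428 0.4201 0.211 ] 0.1548
front [[0.5803, 0.0763, 0.205], [0.4254, 0.0953, 0.205]] [0.5029 0.0858 0.205 ] 0.156
deck [[0.5527, -0.0506, 0.157], [0.4173, -0.0362, 0.157]] [ 0.485  -0.0434  0.157 ] 0.1362
cam [[0.52121727 0.26050652 0.22      ]]
len 0.46710998482811095  exp .466 yaw 82.88912688073191
173.62443550033802
173.03125729213167
173.92535731304235
origin [0.50122206 0.08671257]
origin [0.50286703 0.0858064 ]
origin [0.50108466 0.08561112]
cam origin [0.49918269 0.08387562]
```

Box origin is about (0.502, 0.086) with yaw 83.2°, and the roof length, width and deck end agree within 2 mm. I'll write a small planner that converts world targets into move numbers, then start with the block at (582,-189).

```bash
cat >> h.py <<'E'
from scipy.spatial.transform import Rotation as Ro
def Rd(a):
    a=np.radians(a);x=np.array([np.cos(a),np.sin(a),0]);z=np.array([0,0,-1.]);return np.c_[x,np.cross(z,x),z]
U=np.array([np.cos(np.radians(83.2)),np.sin(np.radians(83.2))]);N=np.array([-U[1],U[0]]);O=np.array([.502,.086])
def box(x,y,z): return np.r_[O+U*x+N*y,z]
def plan(*legs):
    """each leg = one call from the pose ideal after the last: list of ((x,y,z) m, tool-x angle deg)"""
    s=state();p,R=s["position"],s["orientation"]
    for leg in legs:
        for q,a in leg:
            r=Ro.from_matrix(R.T@Rd(a)).as_rotvec()/np.radians(30);t=R.T@(np.array(q)-p)/.75
            print(np.r_[r,t].round(4).tolist())
        p,R=np.array(leg[-1][0]),Rd(leg[-1][1]);print("--")
E
python3 - <<'E'
from h import *
plan([((.242,.603,.34),158),((.584,-.189,.34),130.9)],[((.584,-.189,.10),130.9),((.584,-.189,.002),130.9)])
E
```

```text
[-0.0018, -0.0002, 0.0042, 0.0001, -0.0001, -0.1457]
[-0.0018, 0.0002, 0.9075, -0.8165, -0.8102, -0.145]
--
[0.0, 0.0, 0.0, 0.0, 0.0, 0.32]
[0.0, 0.0, 0.0, 0.0, 0.0, 0.4507]
--
```

Emit:
drive_tool([
  [0,0,0,0,0,-0.07,0.7],
  [0,0,0,0,0,-0.145,0.7],
  [0,0,0,0,0,-0.145,0.7],
  [0,0,0.9,-0.42,-0.4,-0.145,0.7],
  [0,0,0.9,-0.42,-0.4,-0.145,0.7],
  [0,0,0.9,-0.42,-0.4,-0.145,0.7],
  [0,0,0.9,-0.42,-0.4,-0.145,0.7],
  [0,0,0.9,-0.42,-0.4,-0.145,0.7],
  [0,0,0.9,-0.42,-0.4,-0.145,0.7],
  [0,0,0.9,-0.42,-0.4,-0.145,0.7],
  [0,0,0.9,-0.42,-0.4,-0.145,0.7],
  [0,0,0.9,-0.42,-0.4,-0.145,0.7],
])

```text
t: 1.45
position: [0.4233, 0.2049, 0.3399]
orientation: [[-0.656, 0.754, 0.0], [0.754, 0.656, -0.0], [-0.001, 0.0, -1.0]]
wrist_force: [1.1, 0.4, 1.3]
gripper_width: 0.0599
grip_force: 0.0
```

Run:
```python
from h import *
s=state();print(s["position"],s["t"])
plan([((.584,-.189,.20),130.9)])
for b in blocks(get_image("top")):print(*b)
```

```text
[0.4233464  0.20491494 0.3398805 ] 1.45
[0.0003, 0.001, 0.004, -0.5368, -0.1831, 0.1868]
--
[481. 386.] 260.2 -500.4 79.6 75.8 40.2
[420. 315.] 409.7 -350.6 56.8 36.5 80.9
[357. 297.] 437.3 -202.8 56.4 36.9 -18.6
[419. 241.] 583.8 -341.0 56.7 36.3 37.0
[355. 236.] 582.2 -188.5 56.3 37.3 -48.0
```

Emit:
drive_tool([
  [0,0,0.004,-0.5368,-0.1831,0.19,0.7],
  [0,0,0.004,-0.5368,-0.1831,0.19,0.7],
  [0,0,0.004,-0.5368,-0.1831,0.19,0.7],
  [0,0,0.004,-0.5368,-0.1831,0.19,0.7],
  [0,0,0.004,-0.5368,-0.1831,0.19,0.7],
  [0,0,0.004,-0.5368,-0.1831,0.19,0.7],
  [0,0,0.004,-0.5368,-0.1831,0.19,0.7],
  [0,0,0.004,-0.5368,-0.1831,0.19,0.7],
  [0,0,0.004,-0.5368,-0.1831,0.19,0.7],
  [0,0,0.004,-0.5368,-0.1831,0.19,0.7],
  [0,0,0.004,-0.5368,-0.1831,0.19,0.7],
  [0,0,0.004,-0.5368,-0.1831,0.19,0.7],
])

```text
t: 2.7
position: [0.5841, -0.1853, 0.1979]
orientation: [[-0.657, 0.754, 0.0], [0.754, 0.657, 0.0], [-0.0, 0.0, -1.0]]
wrist_force: [0.2, 0.6, -0.8]
gripper_width: 0.0597
grip_force: 0.0
```

Run:
```python
from h import *
d=get_image("wrist")
cv2.imwrite("pics/w1.png",d["img"])
for b in blocks(d):print(*b)
plan([((.583,-.189,.03),131),((.583,-.189,.002),131)])
```

```text
[ 74. 222.] 411.5 -347.4 56.7 34.4 80.0
[318. 214.] 583.6 -187.2 53.5 34.6 -49.0
[184. 121.] 438.9 -201.1 54.4 34.7 -18.9
[0.001, 0.0019, 0.0026, -0.0026, -0.0047, 0.2244]
[0.001, 0.0019, 0.0026, -0.0026, -0.0047, 0.2617]
--
```

Emit:
drive_tool([
  [0,0,0,-0.002,-0.004,0.06,0.7],
  [0,0,0,-0.002,-0.004,0.12,0.7],
  [0,0,0,-0.002,-0.004,0.18,0.7],
  [0,0,0,-0.002,-0.004,0.225,0.7],
  [0,0,0,-0.002,-0.004,0.25,0.7],
  [0,0,0,-0.002,-0.004,0.261,0.7],
  [0,0,0,-0.002,-0.004,0.261,0.1],
  [0,0,0,-0.002,-0.004,0.261,0.1],
  [0,0,0,-0.002,-0.004,0.261,0.1],
  [0,0,0,-0.002,-0.004,0.261,0.1],
  [0,0,0,-0.002,-0.004,0.261,0.1],
  [0,0,0,-0.002,-0.004,0.261,0.1],
], squeeze=60)

```text
t: 3.95
position: [0.584, -0.1897, 0.0036]
orientation: [[-0.656, 0.755, 0.002], [0.755, 0.656, -0.001], [-0.002, 0.001, -1.0]]
wrist_force: [-0.3, 2.2, 6.5]
gripper_width: 0.0346
grip_force: 62.6
```

Run:
```python
from h import *
plan([((.583,-.189,.23),131),(box(-.12,0,.24),104)],[(box(-.06,0,.24),83.2),(box(-.06,0,.17),83.2),(box(-.06,0,.153),83.2)])
```

```text
[0.0022, 0.0045, 0.0003, 0.0009, -0.0, -0.3018]
[0.0032, 0.0039, 0.9003, 0.2409, 0.0405, -0.3157]
--
[0.0, 0.0, 0.6933, 0.0748, 0.0284, 0.0]
[0.0, 0.0, 0.6933, 0.0748, 0.0284, 0.0933]
[0.0, 0.0, 0.6933, 0.0748, 0.0284, 0.116]
--
```

Emit:
drive_tool([
  [0,0,0,0,0,-0.06,0.1],
  [0,0,0,0,0,-0.12,0.1],
  [0,0,0,0,0,-0.18,0.1],
  [0,0,0,0,0,-0.24,0.1],
  [0,0,0,0,0,-0.315,0.1],
  [0,0,0,0,0,-0.315,0.1],
  [0,0,0.9,0.241,0.04,-0.315,0.1],
  [0,0,0.9,0.241,0.04,-0.315,0.1],
  [0,0,0.9,0.241,0.04,-0.315,0.1],
  [0,0,0.9,0.241,0.04,-0.315,0.1],
  [0,0,0.9,0.241,0.04,-0.315,0.1],
  [0,0,0.9,0.241,0.04,-0.315,0.1],
])

```text
t: 5.15
position: [0.4865, -0.0328, 0.2378]
orientation: [[-0.243, 0.97, 0.0], [0.97, 0.243, -0.0], [-0.0, 0.0, -1.0]]
wrist_force: [-0.6, 0.2, 0.0]
gripper_width: 0.0347
grip_force: 61.8
```

Run:
```python
from h import *
print(state()["gripper_width"],state()["position"])
plan([(box(-.06,0,.24),83.2),(box(-.06,0,.17),83.2),(box(-.06,0,.154),83.2)])
d=get_image("scene");cv2.imwrite("pics/s2.png",cv2.resize(d["img"][150:330,320:600],(784,504)))
```

```text
0.03469806045932672 [ 0.48654188 -0.03284046  0.2377892 ]
[0.0003, 0.0009, 0.6959, 0.0739, 0.03, -0.003]
[0.0003, 0.0009, 0.6959, 0.074, 0.03, 0.0904]
[0.0003, 0.0009, 0.6959, 0.074, 0.03, 0.1117]
--
```

View pics/s2.png

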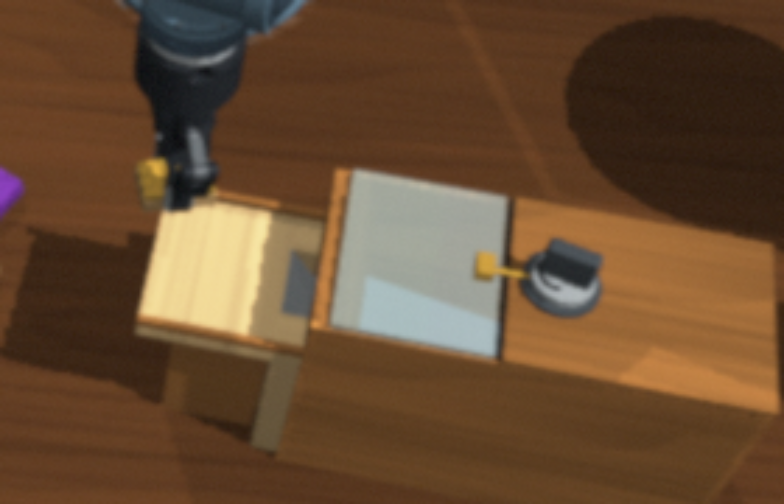

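The block is held at (150,185) in the crop, above the deck's open end. Next I lower it onto the deck and release it.

Emit:
drive_tool([
  [0,0,0.696,0.074,0.03,-0.003,0.1],
  [0,0,0.696,0.074,0.03,-0.003,0.1],
  [0,0,0.696,0.074,0.03,-0.003,0.1],
  [0,0,0.696,0.074,0.03,0.04,0.1],
  [0,0,0.696,0.074,0.03,0.08,0.1],
  [0,0,0.696,0.074,0.03,0.1,0.1],
  [0,0,0.696,0.074,0.03,0.108,0.1],
  [0,0,0.696,0.074,0.03,0.112,0.1],
  [0,0,0.696,0.074,0.03,0.112,0.6],
  [0,0,0.696,0.074,0.03,0.112,0.6],
  [0,0,0.696,0.074,0.03,0.112,0.6],
])

```text
t: 6.3
position: [0.4961, 0.0259, 0.1553]
orientation: [[0.12, 0.993, 0.002], [0.993, -0.12, -0.0], [-0.0, 0.002, -1.0]]
wrist_force: [-0.3, 0.9, -1.0]
gripper_width: 0.0512
grip_force: 0.0
```

Run:
```python
from h import *
plan([(box(-.06,0,.2),83.2),(box(-.12,0,.2),83.2),(box(-.12,0,.156),83.2),(box(-.013,0,.156),83.2)])
```

```text
[0.0047, 0.0003, -0.0026, 0.0005, -0.0016, -0.0596]
[0.0047, 0.0003, -0.0026, -0.0795, -0.0015, -0.0596]
[0.0047, 0.0003, -0.0026, -0.0795, -0.0016, -0.0009]
[0.0047, 0.0003, -0.0026, 0.0632, -0.0018, -0.0009]
--
```

Emit:
drive_tool([
  [0,0,0,0,-0.0015,-0.03,0.6],
  [0,0,0,0,-0.0015,-0.06,0.5],
  [0,0,0,-0.04,-0.0015,-0.06,0],
  [0,0,0,-0.08,-0.0015,-0.06,0],
  [0,0,0,-0.08,-0.0015,-0.06,0],
  [0,0,0,-0.08,-0.0015,-0.06,0],
  [0,0,0,-0.08,-0.0015,-0.03,0],
  [0,0,0,-0.08,-0.0015,-0.001,0],
  [0,0,0,-0.08,-0.0015,-0.001,0],
  [0,0,0,-0.06,-0.0015,-0.001,0],
  [0,0,0,-0.05,-0.0015,-0.001,0],
  [0,0,0,-0.04,-0.0015,-0.001,0],
])

```text
t: 7.5
position: [0.4912, -0.0029, 0.1558]
orientation: [[0.119, 0.993, 0.001], [0.993, -0.119, -0.001], [-0.001, 0.002, -1.0]]
wrist_force: [0.5, -2.0, 1.9]
gripper_width: 0.0005
grip_force: 0.6
```

Emit:
drive_tool([
  [0,0,0,0.015,0,0,0],
  [0,0,0,0.03,0,0,0],
  [0,0,0,0.045,0,0,0],
  [0,0,0,0.06,0,0,0],
  [0,0,0,0.075,0,0,0],
  [0,0,0,0.09,0,0,0],
  [0,0,0,0.103,0,0,0],
  [0,0,0,0.103,0,0,0],
  [0,0,0,0.103,0,0,0],
  [0,0,0,0.05,0,-0.02,0],
  [0,0,0,0,0,-0.06,0],
  [0,0,0,-0.06,0,-0.1,0.7],
])

```text
t: 8.7
position: [0.4849, -0.0456, 0.2281]
orientation: [[0.119, 0.993, -0.001], [0.993, -0.119, 0.001], [0.001, -0.001, -1.0]]
wrist_force: [0.8, -0.2, 0.5]
gripper_width: 0.0133
grip_force: 0.0
```

Run:
```python
from h import *
d=get_image("top");cv2.imwrite("pics/t3.png",cv2.resize(d["img"][170:310,45:305],(780,420)))
for b in blocks(d):print(*b)
print(state()["position"])
```

```text
[485. 389.] 250.5 -503.4 74.3 57.3 84.4
[420. 315.] 409.7 -350.1 57.0 36.5 80.8
[357. 297.] 437.6 -202.9 56.6 36.7 -19.1
[419. 241.] 583.7 -340.7 56.9 36.8 37.8
[ 0.48736723 -0.05169685  0.23395629]
```

View pics/t3.png

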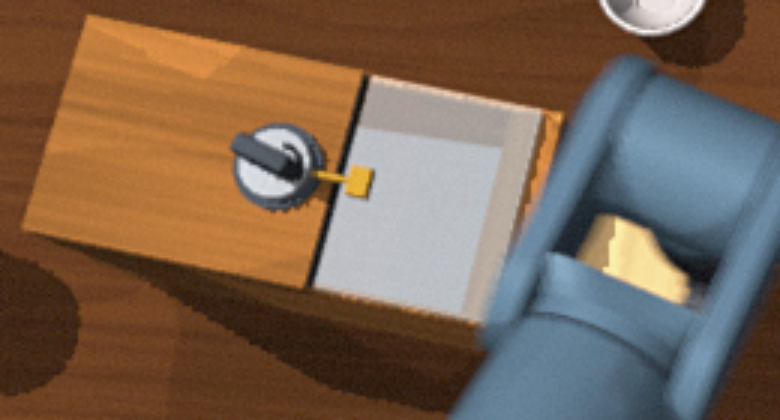

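The arm hides the deck at about (620,250), and no block shows through the lid. I'll check again once the arm is clear, and meanwhile move to block C.

Run:
```python
from h import *
plan([((.56,-.26,.2),60)],[((.5845,-.3405,.15),37.8),((.5845,-.3405,.03),37.8),((.5845,-.3405,.003),37.8)])
```

```text
[0.0179, 0.0062, 0.7632, -0.2634, 0.1301, 0.0477]
--
[0.0, 0.0, 0.74, -0.0766, 0.082, 0.0667]
[0.0, 0.0, 0.74, -0.0766, 0.082, 0.2267]
[0.0, 0.0, 0.74, -0.0766, 0.082, 0.2627]
--
```

Emit:
drive_tool([
  [0,0,0.763,-0.263,0.13,0.04,0.7],
  [0,0,0.763,-0.263,0.13,0.04,0.7],
  [0,0,0.763,-0.263,0.13,0.04,0.7],
  [0,0,0.763,-0.263,0.13,0.04,0.7],
  [0,0,0.763,-0.263,0.13,0.04,0.7],
  [0,0,0.763,-0.263,0.13,0.04,0.7],
  [0,0,0.763,-0.263,0.13,0.04,0.7],
  [0,0,0.763,-0.263,0.13,0.04,0.7],
])

```text
t: 9.55
position: [0.5586, -0.2512, 0.1976]
orientation: [[0.496, 0.868, -0.0], [0.868, -0.496, 0.0], [0.0, -0.0, -1.0]]
wrist_force: [-0.4, 0.3, -0.2]
gripper_width: 0.0597
grip_force: 0.0
```

Run:
```python
from h import *
d=get_image("top");e=get_image("scene")
a=cv2.resize(d["img"][170:310,45:305],(780,420));b=cv2.resize(e["img"][200:330,360:500],None,fx=1.2,fy=1.2)
a[-b.shape[0]:,:b.shape[1]]=b
cv2.imwrite("pics/t4.png",a)
for b in blocks(d):print(*b)
plan([((.5845,-.3405,.15),37.8),((.5845,-.3405,.03),37.8),((.5845,-.3405,.003),37.8)])
```

```text
[398. 353.] 316.7 -307.1 60.7 46.5 -59.3
[420. 315.] 408.6 -350.0 57.1 37.6 80.8
[424. 246.] 571.1 -350.4 36.8 25.4 -48.6
[0.0007, -0.0003, 0.7503, -0.0865, 0.0889, 0.0639]
[0.0007, -0.0003, 0.7503, -0.0865, 0.0888, 0.2239]
[0.0007, -0.0003, 0.7503, -0.0865, 0.0888, 0.2599]
--
```

View pics/t4.png

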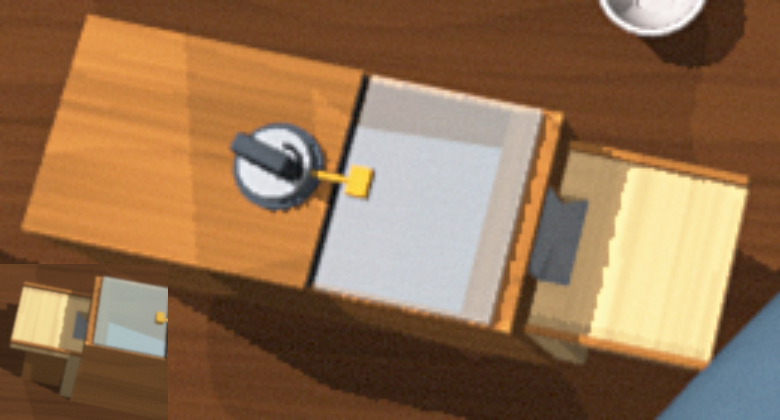

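The deck (650,250) and slide (565,240) are empty, so block 1 went in and slid to the rear. On to block C.

Emit:
drive_tool([
  [0,0,0.75,-0.0865,0.089,0.064,0.7],
  [0,0,0.75,-0.0865,0.089,0.064,0.7],
  [0,0,0.75,-0.0865,0.089,0.064,0.7],
  [0,0,0.75,-0.0865,0.089,0.1,0.7],
  [0,0,0.75,-0.0865,0.089,0.16,0.7],
  [0,0,0.75,-0.0865,0.089,0.22,0.7],
  [0,0,0.75,-0.0865,0.089,0.25,0.7],
  [0,0,0.75,-0.0865,0.089,0.26,0.7],
  [0,0,0.75,-0.0865,0.089,0.26,0.1],
  [0,0,0.75,-0.0865,0.089,0.26,0.1],
  [0,0,0.75,-0.0865,0.089,0.26,0.1],
  [0,0,0.75,-0.0865,0.089,0.26,0.1],
])

```text
t: 10.85
position: [0.5856, -0.3425, 0.0046]
orientation: [[0.791, 0.612, 0.003], [0.612, -0.791, -0.002], [0.001, 0.003, -1.0]]
wrist_force: [0.1, -0.3, 2.6]
gripper_width: 0.0344
grip_force: 62.8
```

Run:
```python
from h import *
plan([((.5845,-.3405,.24),37.8),(box(-.2,0,.24),60)],[(box(-.06,0,.24),83.2),(box(-.06,0,.154),83.2)])
```

```text
[0.0061, -0.0015, -0.002, 0.0008, -0.002, -0.3139]
[0.0063, -0.0003, -0.742, 0.0748, -0.329, -0.3149]
--
[0.0, 0.0, -0.7733, 0.1716, -0.0735, 0.0]
[0.0, 0.0, -0.7733, 0.1716, -0.0735, 0.1147]
--
```

Emit:
drive_tool([
  [0,0,0,0,0,-0.06,0.1],
  [0,0,0,0,0,-0.12,0.1],
  [0,0,0,0,0,-0.18,0.1],
  [0,0,0,0,0,-0.24,0.1],
  [0,0,-0.742,0.075,-0.329,-0.315,0.1],
  [0,0,-0.742,0.075,-0.329,-0.315,0.1],
  [0,0,-0.742,0.075,-0.329,-0.315,0.1],
  [0,0,-0.742,0.075,-0.329,-0.315,0.1],
  [0,0,-0.742,0.075,-0.329,-0.315,0.1],
  [0,0,-0.742,0.075,-0.329,-0.315,0.1],
  [0,0,-0.742,0.075,-0.329,-0.315,0.1],
  [0,0,-0.742,0.075,-0.329,-0.315,0.1],
])

```text
t: 12.05
position: [0.4783, -0.1129, 0.2391]
orientation: [[0.5, 0.866, 0.001], [0.866, -0.5, -0.001], [-0.0, 0.001, -1.0]]
wrist_force: [-0.9, 0.2, -2.0]
gripper_width: 0.0343
grip_force: 62.4
```

Run:
```python
from h import *
print(state()["gripper_width"],state()["position"])
plan([(box(-.06,0,.24),83.2),(box(-.06,0,.1548),83.2)])
```

```text
0.034307839141707104 [ 0.47830989 -0.1128868   0.23906756]
[0.002, 0.001, -0.774, 0.1719, -0.0738, -0.0014]
[0.002, 0.001, -0.774, 0.1719, -0.0739, 0.1122]
--
```

Emit:
drive_tool([
  [0,0,-0.774,0.172,-0.074,-0.001,0.1],
  [0,0,-0.774,0.172,-0.074,-0.001,0.1],
  [0,0,-0.774,0.172,-0.074,-0.001,0.1],
  [0,0,-0.774,0.172,-0.074,-0.001,0.1],
  [0,0,-0.774,0.172,-0.074,0.04,0.1],
  [0,0,-0.774,0.172,-0.074,0.08,0.1],
  [0,0,-0.774,0.172,-0.074,0.1,0.1],
  [0,0,-0.774,0.172,-0.074,0.112,0.1],
  [0,0,-0.774,0.172,-0.074,0.112,0.1],
  [0,0,-0.774,0.172,-0.074,0.112,0.6],
  [0,0,-0.774,0.172,-0.074,0.112,0.6],
  [0,0,-0.774,0.172,-0.074,0.112,0.6],
])

```text
t: 13.25
position: [0.4949, 0.0268, 0.1551]
orientation: [[0.119, 0.993, 0.001], [0.993, -0.119, -0.0], [-0.0, 0.001, -1.0]]
wrist_force: [-0.0, -0.3, 0.4]
gripper_width: 0.0509
grip_force: 0.0
```

Run:
```python
from h import *
print(state()["gripper_width"],state()["position"])
plan([(box(-.12,0,.2),83.2),(box(-.12,0,.156),83.2),(box(-.013,0,.156),83.2)])
```

```text
0.050852022266328255 [0.49485923 0.02677645 0.15512941]
[0.0016, 0.0003, -0.0009, -0.0805, 0.0002, -0.0598]
[0.0016, 0.0003, -0.0009, -0.0805, 0.0001, -0.0011]
[0.0016, 0.0003, -0.0009, 0.0622, 0.0001, -0.0012]
--
```

Same push as before. I'll add the travel towards block B at the end.

Emit:
drive_tool([
  [0,0,0,0,0,-0.03,0.6],
  [0,0,0,0,0,-0.06,0.5],
  [0,0,0,-0.04,0,-0.06,0],
  [0,0,0,-0.08,0,-0.06,0],
  [0,0,0,-0.08,0,-0.06,0],
  [0,0,0,-0.08,0,-0.06,0],
  [0,0,0,-0.08,0,-0.03,0],
  [0,0,0,-0.08,0,-0.001,0],
  [0,0,0,-0.08,0,-0.001,0],
  [0,0,0,-0.06,0,-0.001,0],
  [0,0,0,-0.05,0,-0.001,0],
  [0,0,0,-0.04,0,-0.001,0],
])

```text
t: 14.45
position: [0.4914, -0.0019, 0.1564]
orientation: [[0.117, 0.993, 0.001], [0.993, -0.117, -0.001], [-0.001, 0.001, -1.0]]
wrist_force: [0.6, -1.0, 0.6]
gripper_width: -0.0001
grip_force: 0.6
```

Emit:
drive_tool([
  [0,0,0,0.015,0,0,0],
  [0,0,0,0.03,0,0,0],
  [0,0,0,0.045,0,0,0],
  [0,0,0,0.06,0,0,0],
  [0,0,0,0.075,0,0,0],
  [0,0,0,0.09,0,0,0],
  [0,0,0,0.103,0,0,0],
  [0,0,0,0.103,0,0,0],
  [0,0,0,0.103,0,0,0],
  [0,0,0,0.05,0,-0.02,0],
  [0,0,0,0,0,-0.06,0],
  [0,0,0,-0.05,0,-0.08,0.7],
])

```text
t: 15.65
position: [0.4871, -0.0406, 0.2178]
orientation: [[0.117, 0.993, 0.003], [0.993, -0.117, -0.0], [0.0, 0.003, -1.0]]
wrist_force: [1.2, 0.8, 0.4]
gripper_width: 0.0135
grip_force: 0.0
```

Emit:
drive_tool([
  [0,0,-0.9,-0.1,0,0,0.7],
  [0,0,-0.9,-0.2,0,0,0.7],
  [0,0,-0.9,-0.2,0,0,0.7],
  [0,0,-0.9,-0.2,0,0,0.7],
  [0,0,-0.9,-0.2,0,0,0.7],
  [0,0,-0.9,-0.2,0,0,0.7],
])

```text
t: 16.25
position: [0.4687, -0.1884, 0.2153]
orientation: [[-0.344, 0.939, -0.0], [0.939, 0.344, 0.001], [0.001, 0.0, -1.0]]
wrist_force: [0.9, 0.5, 0.3]
gripper_width: 0.0599
grip_force: 0.0
```

Run:
```python
from h import *
d=get_image("top")
for b in blocks(d):print(*b)
for b in blocks(get_image("wrist")):print(*b)
cv2.imwrite("pics/t5.png",d["img"][170:320,220:520])
plan([((.45,-.203,.2),136.2)],[((.438,-.2025,.15),161),((.438,-.2025,.03),161),((.438,-.2025,.003),161)])
```

```text
[392. 357.] 307.0 -287.3 37.9 32.2 -9.5
[406. 360.] 302.6 -324.5 72.5 28.6 20.2
[420. 315.] 409.2 -350.5 56.0 35.9 80.1
[625. 405.] 890.2 -279.4 66.7 22.1 -17.2
[614. 391.] 865.1 -270.7 63.6 6.5 8.6
[607. 382.] 849.9 -263.7 82.9 6.6 5.9
[598. 373.] 833.7 -256.4 108.3 7.2 2.8
[595. 365.] 826.7 -246.0 112.4 8.3 3.2
[287. 214.] 438.6 -201.2 54.2 34.5 -19.1
[0.0005, -0.0011, -0.8655, -0.0106, -0.0307, 0.0205]
--
[0.0, 0.0, -0.8267, 0.012, -0.0106, 0.0667]
[0.0, 0.0, -0.8267, 0.012, -0.0106, 0.2267]
[0.0, 0.0, -0.8267, 0.012, -0.0106, 0.2627]
--
```

View pics/t5.png

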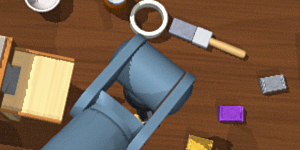

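The deck and slide are clear, so block 2 is in. B is still at (0.438,-0.202).

Emit:
drive_tool([
  [0,0,-0.866,-0.0106,-0.0307,0.02,0.7],
  [0,0,-0.866,-0.0106,-0.0307,0.02,0.7],
  [0,0,-0.866,-0.0106,-0.0307,0.02,0.7],
  [0,0,-0.866,-0.0106,-0.0307,0.02,0.7],
  [0,0,-0.866,-0.0106,-0.0307,0.02,0.7],
])

```text
t: 16.85
position: [0.4501, -0.2033, 0.2006]
orientation: [[-0.72, 0.694, 0.0], [0.694, 0.72, 0.0], [-0.0, 0.0, -1.0]]
wrist_force: [-0.4, -0.2, 0.3]
gripper_width: 0.0596
grip_force: 0.0
```

Emit:
drive_tool([
  [0,0,-0.827,0.012,-0.0106,0.06,0.7],
  [0,0,-0.827,0.012,-0.0106,0.06,0.7],
  [0,0,-0.827,0.012,-0.0106,0.1,0.7],
  [0,0,-0.827,0.012,-0.0106,0.14,0.7],
  [0,0,-0.827,0.012,-0.0106,0.2,0.7],
  [0,0,-0.827,0.012,-0.0106,0.24,0.7],
  [0,0,-0.827,0.012,-0.0106,0.26,0.7],
  [0,0,-0.827,0.012,-0.0106,0.262,0.7],
  [0,0,-0.827,0.012,-0.0106,0.262,0.1],
  [0,0,-0.827,0.012,-0.0106,0.262,0.1],
  [0,0,-0.827,0.012,-0.0106,0.262,0.1],
  [0,0,-0.827,0.012,-0.0106,0.262,0.1],
])

```text
t: 18.05
position: [0.439, -0.2044, 0.0056]
orientation: [[-0.945, 0.326, 0.003], [0.326, 0.945, -0.002], [-0.003, -0.001, -1.0]]
wrist_force: [0.4, 1.6, 6.0]
gripper_width: 0.0343
grip_force: 61.4
```

Run:
```python
from h import *
p=state()["position"]
plan([((*p[:2],.24),161),(box(-.25,0,.24),132)],[(box(-.14,0,.24),107)],[(box(-.06,0,.24),83.2),(box(-.06,0,p[2]+.1505),83.2)])
```

```text
[-0.0017, 0.0057, -0.0004, -0.0009, -0.0003, -0.3126]
[-0.0002, 0.006, 0.9663, -0.0247, 0.0673, -0.3126]
--
[0.0, 0.0, 0.8333, 0.0966, 0.1104, 0.0]
--
[0.0, 0.0, 0.7933, 0.0976, 0.043, 0.0]
[0.0, 0.0, 0.7933, 0.0976, 0.043, 0.1119]
--
```

Emit:
drive_tool([
  [0,0,0,0,0,-0.06,0.1],
  [0,0,0,0,0,-0.12,0.1],
  [0,0,0,0,0,-0.18,0.1],
  [0,0,0,0,0,-0.24,0.1],
  [0,0,0.966,-0.0247,0.0673,-0.3126,0.1],
  [0,0,0.966,-0.0247,0.0673,-0.3126,0.1],
  [0,0,0.966,-0.0247,0.0673,-0.3126,0.1],
  [0,0,0.966,-0.0247,0.0673,-0.3126,0.1],
  [0,0,0.966,-0.0247,0.0673,-0.3126,0.1],
  [0,0,0.966,-0.0247,0.0673,-0.3126,0.1],
])

```text
t: 19.05
position: [0.4714, -0.1618, 0.2382]
orientation: [[-0.67, 0.742, -0.001], [0.742, 0.67, 0.0], [0.001, -0.0, -1.0]]
wrist_force: [0.6, -1.0, -1.7]
gripper_width: 0.0344
grip_force: 60.8
```

Emit:
drive_tool([
  [0,0,0.833,0.0966,0.1104,0,0.1],
  [0,0,0.833,0.0966,0.1104,0,0.1],
  [0,0,0.833,0.0966,0.1104,0,0.1],
  [0,0,0.833,0.0966,0.1104,0,0.1],
  [0,0,0.833,0.0966,0.1104,0,0.1],
  [0,0,0.833,0.0966,0.1104,0,0.1],
])

```text
t: 19.65
position: [0.4847, -0.0536, 0.2384]
orientation: [[-0.294, 0.956, -0.0], [0.956, 0.294, -0.0], [-0.0, -0.0, -1.0]]
wrist_force: [0.6, 0.3, -1.4]
gripper_width: 0.0346
grip_force: 60.9
```

Run:
```python
from h import *
print(state()["gripper_width"],state()["position"])
plan([(box(-.06,0,.24),83.2),(box(-.06,0,.156),83.2)])
```

```text
0.03455377941548084 [ 0.48470201 -0.05358845  0.23838889]
[-0.0004, 0.0005, 0.7958, 0.098, 0.0443, -0.0022]
[-0.0004, 0.0005, 0.7958, 0.098, 0.0443, 0.1098]
--
```

Emit:
drive_tool([
  [0,0,0.796,0.098,0.0443,0,0.1],
  [0,0,0.796,0.098,0.0443,0,0.1],
  [0,0,0.796,0.098,0.0443,0,0.1],
  [0,0,0.796,0.098,0.0443,0,0.1],
  [0,0,0.796,0.098,0.0443,0.04,0.1],
  [0,0,0.796,0.098,0.0443,0.08,0.1],
  [0,0,0.796,0.098,0.0443,0.1,0.1],
  [0,0,0.796,0.098,0.0443,0.11,0.1],
  [0,0,0.796,0.098,0.0443,0.11,0.1],
  [0,0,0.796,0.098,0.0443,0.11,0.6],
  [0,0,0.796,0.098,0.0443,0.11,0.6],
  [0,0,0.796,0.098,0.0443,0.11,0.6],
])

```text
t: 20.85
position: [0.4955, 0.0269, 0.1566]
orientation: [[0.119, 0.993, 0.001], [0.993, -0.119, -0.0], [-0.0, 0.001, -1.0]]
wrist_force: [-0.4, 0.2, -0.2]
gripper_width: 0.0509
grip_force: 0.0
```

Run:
```python
from h import *
plan([(box(-.12,0,.2),83.2),(box(-.12,0,.156),83.2),(box(-.013,0,.156),83.2)])
```

```text
[0.0025, 0.0002, -0.001, -0.0808, -0.0006, -0.0579]
[0.0025, 0.0002, -0.001, -0.0808, -0.0007, 0.0008]
[0.0025, 0.0002, -0.001, 0.0619, -0.0007, 0.0008]
--
```

Emit:
drive_tool([
  [0,0,0,0,0,-0.03,0.6],
  [0,0,0,0,0,-0.06,0.5],
  [0,0,0,-0.04,0,-0.06,0],
  [0,0,0,-0.08,0,-0.06,0],
  [0,0,0,-0.08,0,-0.06,0],
  [0,0,0,-0.08,0,-0.06,0],
  [0,0,0,-0.08,0,-0.03,0],
  [0,0,0,-0.08,0,0.0005,0],
  [0,0,0,-0.08,0,0.0005,0],
  [0,0,0,-0.06,0,0.0005,0],
  [0,0,0,-0.05,0,0.0005,0],
  [0,0,0,-0.04,0,0.0005,0],
])

```text
t: 22.05
position: [0.492, -0.0019, 0.1565]
orientation: [[0.118, 0.993, 0.001], [0.993, -0.118, -0.001], [-0.001, 0.001, -1.0]]
wrist_force: [0.7, -0.6, 0.9]
gripper_width: -0.0
grip_force: 0.6
```

Emit:
drive_tool([
  [0,0,0,0.015,0,0,0],
  [0,0,0,0.03,0,0,0],
  [0,0,0,0.045,0,0,0],
  [0,0,0,0.06,0,0,0],
  [0,0,0,0.075,0,0,0],
  [0,0,0,0.09,0,0,0],
  [0,0,0,0.103,0,0,0],
  [0,0,0,0.103,0,0,0],
  [0,0,0,0.103,0,0,0],
  [0,0,0,0.05,0,-0.02,0],
  [0,0,0,0,0,-0.06,0],
  [0,0,0,-0.05,0,-0.08,0.7],
])

```text
t: 23.25
position: [0.4877, -0.0405, 0.2178]
orientation: [[0.118, 0.993, 0.003], [0.993, -0.118, -0.0], [0.0, 0.003, -1.0]]
wrist_force: [0.6, -0.8, -0.4]
gripper_width: 0.0132
grip_force: 0.0
```

Emit:
drive_tool([
  [0,0,0,-0.1,0,0,0.7],
  [0,0,0,-0.2,0,0,0.7],
  [0,0,0,-0.3,-0.03,0,0.7],
  [0,0,0,-0.35,-0.06,0,0.7],
  [0,0,0,-0.35,-0.06,0,0.7],
  [0,0,0,-0.35,-0.06,0,0.7],
  [0,0,0,-0.35,-0.06,0,0.7],
  [0,0,0,-0.35,-0.06,0,0.7],
])

```text
t: 24.05
position: [0.4112, -0.2946, 0.2154]
orientation: [[0.12, 0.993, 0.0], [0.993, -0.12, 0.001], [0.001, 0.0, -1.0]]
wrist_force: [0.2, 1.0, -0.2]
gripper_width: 0.0595
grip_force: 0.0
```

Run:
```python
from h import *
d=get_image("top")
for b in blocks(d):print(*b)
print('w')
for b in blocks(get_image("wrist")):print(*b)
cv2.imwrite("pics/t6.png",d["img"][120:420,40:540])
plan([((.410,-.3495,.1),80.3),((.410,-.3495,.03),80.3),((.410,-.3495,.004),80.3)])
```

```text
w
[0.0002, -0.0012, 0.0978, -0.0741, 0.0067, 0.1539]
[0.0002, -0.0012, 0.0978, -0.0741, 0.0067, 0.2472]
[0.0002, -0.0012, 0.0978, -0.0741, 0.0067, 0.2819]
--
```

View pics/t6.png

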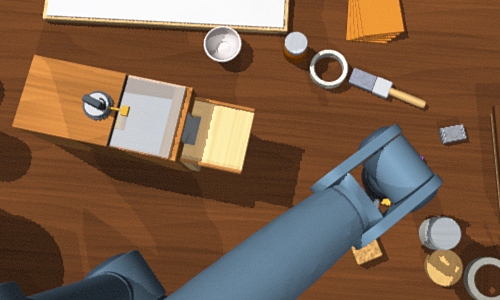

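The deck is clear, so block 3 is in. The last block is hidden by the arm and the wrist mask found nothing, so I'll look at the wrist image.

Run:
```python
from h import *
d=get_image("wrist");cv2.imwrite("pics/w7.png",d["img"])
h=cv2.cvtColor(d["img"],cv2.COLOR_BGR2HSV);m=cv2.inRange(h,(15,120,60),(35,255,255))
for c in cv2.findContours(m,0,1)[0]:
    if cv2.contourArea(c)>100:print(cv2.boundingRect(c))
print(proj(d,[.41,-.35,.02]))
for b in blocks(get_image("scene"),amin=40)[:6]:print(*b)
```

```text
(308, 240, 32, 45)
(198, 188, 80, 101)
[[324.35296206 263.55816232]]
[497. 246.] 378.3 270.8 43.1 26.2 72.9
[251. 235.] 413.3 -350.5 59.9 40.2 79.5
```

View pics/w7.png

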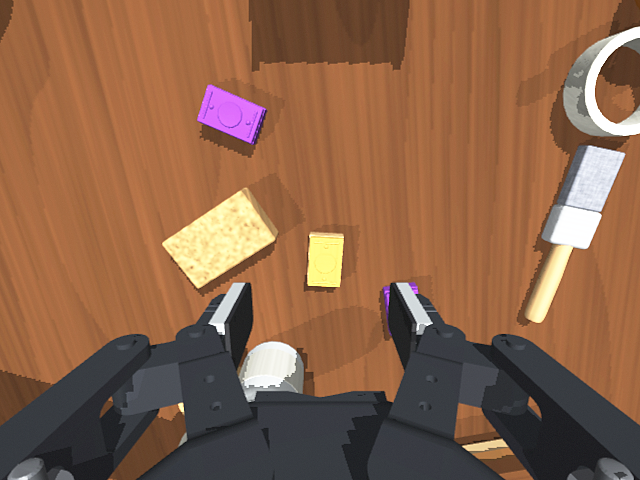

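The brass block is at (325,260) where it was, with the cork at (220,240) and a purple look-alike at (400,300) both clear of the fingers.

Emit:
drive_tool([
  [0,0,0.098,-0.074,0.0067,0.04,0.7],
  [0,0,0.098,-0.074,0.0067,0.1,0.7],
  [0,0,0.098,-0.074,0.0067,0.15,0.7],
  [0,0,0.098,-0.074,0.0067,0.2,0.7],
  [0,0,0.098,-0.074,0.0067,0.25,0.7],
  [0,0,0.098,-0.074,0.0067,0.275,0.7],
  [0,0,0.098,-0.074,0.0067,0.282,0.7],
  [0,0,0.098,-0.074,0.0067,0.282,0.1],
  [0,0,0.098,-0.074,0.0067,0.282,0.1],
  [0,0,0.098,-0.074,0.0067,0.282,0.1],
  [0,0,0.098,-0.074,0.0067,0.282,0.1],
  [0,0,0.098,-0.074,0.0067,0.282,0.1],
])

```text
t: 25.45
position: [0.4102, -0.3515, 0.0056]
orientation: [[0.17, 0.985, 0.002], [0.985, -0.17, -0.002], [-0.002, 0.002, -1.0]]
wrist_force: [0.5, 1.0, 6.5]
gripper_width: 0.0345
grip_force: 62.7
```

Run:
```python
from h import *
p=state()["position"];print(p)
plan([((*p[:2],.24),80),(box(-.2,0,.24),83.2)],[(box(-.06,0,.24),83.2),(box(-.06,0,p[2]+.1505),83.2)])
```

```text
[ 0.41024917 -0.35151575  0.00560641]
[0.004, 0.003, 0.0072, -0.0005, 0.0006, -0.3125]
[0.0039, 0.0031, -0.0995, 0.3289, 0.036, -0.313]
--
[0.0, 0.0, 0.0, 0.1867, 0.0, 0.0]
[0.0, 0.0, 0.0, 0.1867, 0.0, 0.1119]
--
```

Emit:
drive_tool([
  [0,0,0,0,0,-0.06,0.1],
  [0,0,0,0,0,-0.12,0.1],
  [0,0,0,0,0,-0.18,0.1],
  [0,0,0,0,0,-0.24,0.1],
  [0,0,-0.1,0.329,0.036,-0.313,0.1],
  [0,0,-0.1,0.329,0.036,-0.313,0.1],
  [0,0,-0.1,0.329,0.036,-0.313,0.1],
  [0,0,-0.1,0.329,0.036,-0.313,0.1],
  [0,0,-0.1,0.329,0.036,-0.313,0.1],
  [0,0,-0.1,0.329,0.036,-0.313,0.1],
  [0,0,-0.1,0.329,0.036,-0.313,0.1],
  [0,0,-0.1,0.329,0.036,-0.313,0.1],
])

```text
t: 26.65
position: [0.4774, -0.1126, 0.2383]
orientation: [[0.119, 0.993, -0.001], [0.993, -0.119, -0.0], [-0.0, -0.001, -1.0]]
wrist_force: [-0.1, 0.1, -1.4]
gripper_width: 0.0345
grip_force: 61.9
```

Run:
```python
from h import *
print(state()["gripper_width"],state()["position"])
plan([(box(-.06,0,.24),83.2),(box(-.06,0,.156),83.2)])
```

```text
0.03445857863424125 [ 0.47744272 -0.11263285  0.23827675]
[-0.0019, 0.0003, -0.0007, 0.1869, 0.0011, -0.0023]
[-0.0019, 0.0003, -0.0007, 0.1869, 0.0012, 0.1097]
--
```

Emit:
drive_tool([
  [0,0,0,0.06,0.001,0,0.1],
  [0,0,0,0.12,0.001,0,0.1],
  [0,0,0,0.187,0.001,0,0.1],
  [0,0,0,0.187,0.001,0,0.1],
  [0,0,0,0.187,0.001,0.04,0.1],
  [0,0,0,0.187,0.001,0.08,0.1],
  [0,0,0,0.187,0.001,0.1,0.1],
  [0,0,0,0.187,0.001,0.11,0.1],
  [0,0,0,0.187,0.001,0.11,0.1],
  [0,0,0,0.187,0.001,0.11,0.6],
  [0,0,0,0.187,0.001,0.11,0.6],
  [0,0,0,0.187,0.001,0.11,0.6],
])

```text
t: 27.85
position: [0.4956, 0.0265, 0.1567]
orientation: [[0.119, 0.993, 0.001], [0.993, -0.119, -0.0], [-0.0, 0.001, -1.0]]
wrist_force: [0.2, -1.1, 0.6]
gripper_width: 0.0514
grip_force: 0.0
```

Run:
```python
from h import *
plan([(box(-.12,0,.2),83.2),(box(-.12,0,.156),83.2),(box(-.013,0,.156),83.2)])
```

```text
[0.0015, 0.0002, -0.0011, -0.0802, -0.0008, -0.0577]
[0.0015, 0.0002, -0.0011, -0.0802, -0.0008, 0.0009]
[0.0015, 0.0002, -0.0011, 0.0624, -0.0009, 0.0009]
--
```

Emit:
drive_tool([
  [0,0,0,0,0,-0.03,0.6],
  [0,0,0,0,0,-0.06,0.5],
  [0,0,0,-0.04,0,-0.06,0],
  [0,0,0,-0.08,0,-0.06,0],
  [0,0,0,-0.08,0,-0.06,0],
  [0,0,0,-0.08,0,-0.06,0],
  [0,0,0,-0.08,0,-0.03,0],
  [0,0,0,-0.08,0,0.0005,0],
  [0,0,0,-0.08,0,0.0005,0],
  [0,0,0,-0.06,0,0.0005,0],
  [0,0,0,-0.05,0,0.0005,0],
  [0,0,0,-0.04,0,0.0005,0],
])

```text
t: 29.05
position: [0.4923, -0.0021, 0.1569]
orientation: [[0.117, 0.993, 0.001], [0.993, -0.117, -0.001], [-0.001, 0.001, -1.0]]
wrist_force: [0.0, -0.7, 0.6]
gripper_width: -0.0002
grip_force: 0.5
```

Emit:
drive_tool([
  [0,0,0,0.015,0,0,0],
  [0,0,0,0.03,0,0,0],
  [0,0,0,0.045,0,0,0],
  [0,0,0,0.06,0,0,0],
  [0,0,0,0.075,0,0,0],
  [0,0,0,0.09,0,0,0],
  [0,0,0,0.103,0,0,0],
  [0,0,0,0.103,0,0,0],
  [0,0,0,0.103,0,0,0],
  [0,0,0,0.05,0,-0.02,0],
  [0,0,0,0,0,-0.06,0],
  [0,0,0,-0.05,0,-0.08,0.5],
])

```text
t: 30.25
position: [0.488, -0.0409, 0.2182]
orientation: [[0.117, 0.993, 0.003], [0.993, -0.117, -0.0], [0.0, 0.003, -1.0]]
wrist_force: [0.7, 0.6, 0.1]
gripper_width: 0.0131
grip_force: 0.0
```

Emit:
drive_tool([
  [0,0,0,-0.06,0,-0.05,0.5],
  [0,0,0,-0.12,0,-0.1,0.5],
  [0,0,0,-0.2,0,-0.15,0.5],
  [0,0,0,-0.25,0,-0.2,0.5],
  [0,0,0,-0.25,0,-0.2,0.5],
  [0,0,0,-0.25,0,-0.2,0.5],
  [0,0,0,-0.25,0,-0.2,0.5],
])

```text
t: 30.95
position: [0.4652, -0.2262, 0.3659]
orientation: [[0.119, 0.993, 0.001], [0.993, -0.119, 0.001], [0.001, 0.001, -1.0]]
wrist_force: [0.7, 0.2, -0.6]
gripper_width: 0.0429
grip_force: 0.0
```

Run:
```python
from h import *
d=get_image("top");e=get_image("scene")
print([b[0] for b in blocks(e,amin=40)])
a=cv2.resize(d["img"][170:310,45:305],(600,323));b=cv2.resize(e["img"][190:320,360:560],(600,390))[:270]
cv2.imwrite("pics/t8.png",np.vstack([a,b]))
# cam bar: dark grey pixels near cam at z ~.255
X=proj(d,box(.178,0,.255))[0];print("exp cam top px",X)
g=cv2.cvtColor(d["img"],cv2.COLOR_BGR2HSV)
r=g[205:245,115:165];m=(r[...,2]<85)&(r[...,1]<100)
m=m.astype(np.uint8)
n,l,st,ce=cv2.connectedComponentsWithStats(m)
for i in range(1,n):
    if st[i,4]>20:
        ys,xs=np.nonzero(l==i);P=cast(d,np.c_[xs+115,ys+205],.255)[:,:2]
        (x,y),wh,an=cv2.minAreaRect((P*1000).astype(np.float32));print(st[i],x,y,wh,an)
```

```text
[array([497., 246.]), array([44., 30.])]
exp cam top px [131.18980334 220.56253045]
[43  8  5 14 25] 529.862548828125 206.8600311279297 (3.299440860748291, 26.53944969177246) 83.16106414794922
[33 13  5  9 24] 523.4464111328125 225.75267028808594 (16.464563369750977, 7.79537296295166) 8.371443748474121
[  8  14  29  20 137] 514.7875366210938 248.60516357421875 (55.540592193603516, 28.832473754882812) 47.69230270385742
[38 26  5 14 21] 493.5260009765625 211.57763671875 (3.342946767807007, 26.559364318847656) 84.35343933105469
```

View pics/t8.png

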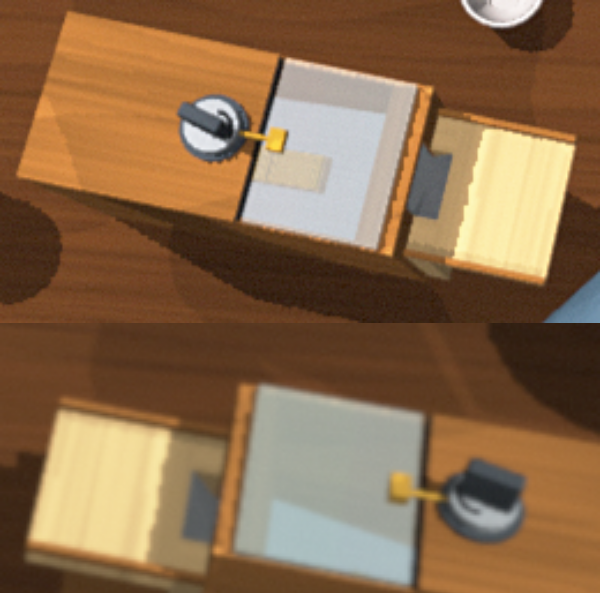

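Block 4 shows under the lid at (290,170). The deck and slide are empty and no brass remains on the bench, so all four are in. The cam bar, (184,110) to (222,128), sits about 12° clockwise of the box axis. I'll move above the cam and measure it with the wrist camera.

Run:
```python
from h import *
print(state()["position"])
plan([(box(.178,0,.35),72)])
```

```text
[ 0.4649141  -0.22487109  0.36432113]
[-0.0043, -0.0032, 0.3756, 0.6547, 0.0008, 0.0203]
--
```

Emit:
drive_tool([
  [0,0,0.375,0.655,0,0.02,0.5],
  [0,0,0.375,0.655,0,0.02,0.5],
  [0,0,0.375,0.655,0,0.02,0.5],
  [0,0,0.375,0.655,0,0.02,0.5],
  [0,0,0.375,0.655,0,0.02,0.5],
  [0,0,0.375,0.655,0,0.02,0.5],
  [0,0,0.375,0.655,0,0.02,0.5],
  [0,0,0.375,0.655,0,0.02,0.5],
  [0,0,0.375,0.655,0,0.02,0.5],
  [0,0,0.375,0.655,0,0.02,0.5],
  [0,0,0.375,0.655,0,0.02,0.5],
  [0,0,0.375,0.655,0,0.02,0.5],
])

```text
t: 32.25
position: [0.5217, 0.2632, 0.3492]
orientation: [[0.306, 0.952, -0.003], [0.952, -0.306, -0.001], [-0.002, -0.003, -1.0]]
wrist_force: [0.7, 1.0, 0.2]
gripper_width: 0.0428
grip_force: 0.0
```

Run:
```python
from h import *
d=get_image("wrist");u,v=proj(d,box(.178,0,.255))[0];print(u,v,state()["position"])
u,v=int(u),int(v);print(u,v)
c=d["img"][max(v-75,0):v+75,max(u-100,0):u+100];cv2.imwrite("pics/w9.png",cv2.resize(c,None,fx=3,fy=3))
```

```text
321.45351275511683 238.90557056533825 [0.52209789 0.26215484 0.34970792]
321 238
```

View pics/w9.png

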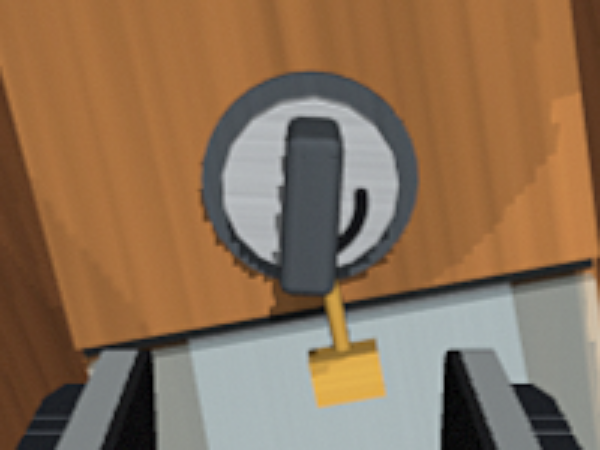

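The wrist crop shows the bar's top face from (282,290)/(333,293) to (288,137)/(341,139), nearly aligned with the tool, and the stud at (345,375).

Run:
```python
from h import *
d=get_image("wrist")
P=cast(d,np.array([(282,290),(333,293),(288,137),(341,139)])/3+[221,163]-1/3,.255)
print(P.round(4));c=P.mean(0);a=P[2:].mean(0)-P[:2].mean(0);an=np.degrees(np.arctan2(a[1],a[0]))
print(c,np.linalg.norm(a),np.linalg.norm(P[0]-P[1]),an,state()["position"])
plan([((c[0],c[1],.28),an),((c[0],c[1],.23),an)])
```

```text
[[0.514  0.2482 0.255 ]
 [0.5256 0.2437 0.255 ]
 [0.5272 0.2838 0.255 ]
 [0.5388 0.2796 0.255 ]]
[0.52641564 0.263837   0.255     ] 0.03810842309336996 0.01247443361038019 69.72600245229351 [0.52246467 0.26143721 0.35018145]
[-0.0021, 0.0019, 0.075, 0.0048, 0.0041, 0.0936]
[-0.0021, 0.0019, 0.075, 0.0048, 0.0042, 0.1602]
--
```

Emit:
drive_tool([
  [0,0,0.075,0.004,0.003,0.04,0.5],
  [0,0,0.075,0.004,0.003,0.08,0.5],
  [0,0,0.075,0.004,0.003,0.11,0.5],
  [0,0,0.075,0.004,0.003,0.14,0.5],
  [0,0,0.075,0.004,0.003,0.158,0.5],
  [0,0,0.075,0.004,0.003,0.158,0.05],
  [0,0,0.075,0.004,0.003,0.158,0.05],
  [0,0,0.075,0.004,0.003,0.158,0.05],
  [0,0,0.075,0.004,0.003,0.158,0.05],
  [0,0,0.075,0.004,0.003,0.158,0.05],
  [0,0,0.075,0.004,0.003,0.158,0.05],
], squeeze=30)

```text
t: 33.45
position: [0.5248, 0.2639, 0.2331]
orientation: [[0.347, 0.938, -0.003], [0.938, -0.347, -0.0], [-0.001, -0.003, -1.0]]
wrist_force: [-6.0, 0.3, -0.1]
gripper_width: 0.0134
grip_force: 31.1
```

Run:
```python
from h import *
s=state();print({k:np.round(s[k],4) for k in("position","wrist_force","wrist_torque","grip_force","gripper_width","joint_positions")});print(s["orientation"].round(3))
```

```text
{'position': array([0.5248, 0.2639, 0.2331]), 'wrist_force': array([-6.0121,  0.294 , -0.1219]), 'wrist_torque': array([-0.0082,  0.969 , -0.1094]), 'grip_force': np.float64(31.1352), 'gripper_width': np.float64(0.0134), 'joint_positions': array([2.7270e-01, 1.0080e-01, 1.7181e+00, 8.0000e-04, 1.3261e+00,
       6.2640e-01])}
[[ 0.347  0.938 -0.003]
 [ 0.938 -0.347 -0.   ]
 [-0.001 -0.003 -1.   ]]
```

Gripped on the bar at 13.4 mm. The 6 N side load suggests I'm about 1 mm too far in +x, so I trim that and turn clockwise.

Emit:
drive_tool([
  [0,0,0,0,-0.0016,0,0.05],
  [0,0,0.15,0,-0.0016,0,0.05],
  [0,0,0.3,0,-0.0016,0,0.05],
  [0,0,0.45,0,-0.0016,0,0.05],
  [0,0,0.6,0,-0.0016,0,0.05],
  [0,0,0.75,0,-0.0016,0,0.05],
  [0,0,0.9,0,-0.0016,0,0.05],
  [0,0,0.9,0,-0.0016,0,0.05],
], squeeze=50)

```text
t: 34.25
position: [0.5245, 0.264, 0.2332]
orientation: [[0.735, 0.678, -0.001], [0.678, -0.735, -0.001], [-0.002, -0.001, -1.0]]
wrist_force: [-5.9, -2.0, -0.4]
gripper_width: 0.0132
grip_force: 53.4
```

Emit:
drive_tool([
  [0,0,0.15,0,0,0,0.05],
  [0,0,0.3,0,0,0,0.05],
  [0,0,0.45,0,0,0,0.05],
  [0,0,0.6,0,0,0,0.05],
  [0,0,0.75,0,0,0,0.05],
  [0,0,0.9,0,0,0,0.05],
  [0,0,0.9,0,0,0,0.05],
])

```text
t: 34.95
position: [0.5243, 0.2642, 0.2332]
orientation: [[0.963, 0.271, -0.002], [0.271, -0.963, -0.0], [-0.002, -0.0, -1.0]]
wrist_force: [-4.9, -0.4, -0.2]
gripper_width: 0.013
grip_force: 53.4
```

Run:
```python
from h import *
s=state();print({k:np.round(s[k],4) for k in("position","wrist_force","wrist_torque","grip_force","gripper_width")});x=s["orientation"][:,0];print(83.2-np.degrees(np.arctan2(x[1],x[0])))
```

```text
{'position': array([0.5243, 0.2642, 0.2332]), 'wrist_force': array([-4.9355, -0.4082, -0.2018]), 'wrist_torque': array([-0.2562,  0.9028, -0.0442]), 'grip_force': np.float64(53.4029), 'gripper_width': np.float64(0.013)}
67.48701871778125
```

Emit:
drive_tool([
  [0,0,0.15,0,0,0,0.05],
  [0,0,0.3,0,0,0,0.05],
  [0,0,0.45,0,0,0,0.05],
  [0,0,0.58,0,0,0,0.05],
  [0,0,0.58,0,0,0,0.05],
  [0,0,0.58,0,0,0,0.05],
])

```text
t: 35.55
position: [0.5242, 0.2644, 0.2332]
orientation: [[1.0, -0.025, -0.002], [-0.025, -1.0, -0.001], [-0.002, 0.001, -1.0]]
wrist_force: [-5.8, -0.4, -1.1]
gripper_width: 0.013
grip_force: 55.3
```

Run:
```python
from h import *
s=state();print({k:np.round(s[k],4) for k in("position","wrist_force","wrist_torque","grip_force","gripper_width")});x=s["orientation"][:,0];print(83.2-np.degrees(np.arctan2(x[1],x[0])))
```

```text
{'position': array([0.5242, 0.2644, 0.2332]), 'wrist_force': array([-5.7786, -0.3637, -1.055 ]), 'wrist_torque': array([-0.1094,  0.9845,  0.9852]), 'grip_force': np.float64(55.3041), 'gripper_width': np.float64(0.013)}
84.62496769218514
```

The torque has risen to 1 N·m, so the cam is at its stop. I release, lift and check.

Emit:
drive_tool([
  [0,0,0,0,0,0,0.4],
  [0,0,0,0,0,0,0.4],
  [0,0,0,0,0,0,0.4],
  [0,0,0,0,0,-0.05,0.4],
  [0,0,0,0,0,-0.1,0.4],
  [0,0,0,0,0,-0.16,0.4],
  [0,0,0,-0.06,0,-0.2,0.4],
  [0,0,0,-0.12,0.06,-0.2,0.4],
  [0,0,0,-0.12,0.12,-0.2,0.4],
  [0,0,0,-0.12,0.25,-0.2,0.4],
  [0,0,0,-0.12,0.38,-0.2,0.4],
  [0,0,0,-0.12,0.5,-0.2,0.4],
])

```text
t: 36.75
position: [0.4283, 0.0323, 0.3834]
orientation: [[1.0, -0.029, 0.003], [-0.029, -1.0, -0.001], [0.003, 0.0, -1.0]]
wrist_force: [1.3, -0.8, -0.5]
gripper_width: 0.0343
grip_force: 0.0
```

Emit:
drive_tool([
  [0,0,0,0,0.05,0,0.4],
  [0,0,0,0,0.05,0,0.4],
  [0,0,0,0,0.05,0,0.4],
  [0,0,0,0,0.05,0,0.4],
])

```text
t: 37.15
position: [0.4277, -0.0029, 0.3828]
orientation: [[1.0, -0.029, 0.001], [-0.029, -1.0, 0.0], [0.001, -0.0, -1.0]]
wrist_force: [1.0, 0.5, 0.3]
gripper_width: 0.0339
grip_force: 0.0
```

Run:
```python
from h import *
d=get_image("top");e=get_image("scene")
print([b[0] for b in blocks(e,amin=40)])
a=cv2.resize(d["img"][120:420,45:545],(600,360));b=cv2.resize(d["img"][190:270,105:245],(420,240));
cv2.imwrite("pics/t10.png",np.vstack([a,np.pad(b,((0,0),(0,180),(0,0)))]))
```

```text
[array([498., 246.]), array([28., 88.]), array([41., 22.])]
```

View pics/t10.png

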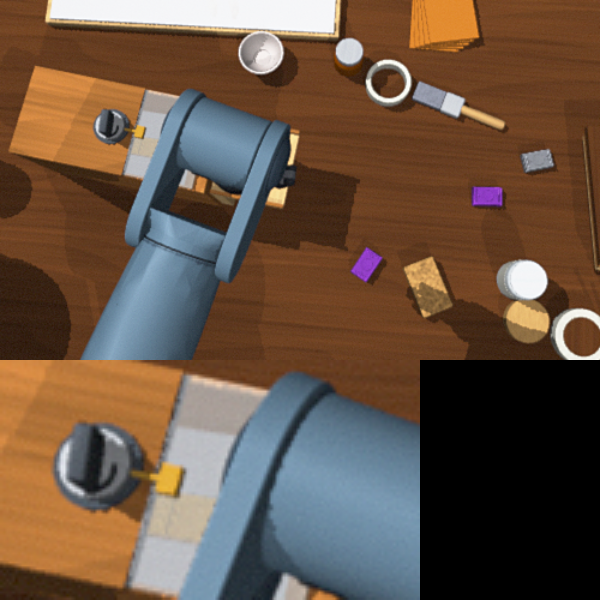

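The bar at (87,455) now lies across the box and the lid gap is closed. The bench has no brass blocks left and the other things haven't moved, so I'm handing in.

```bash
python3 -c "
from station import *
print(sign_off())"
```

```text
the job is handed in; nothing more can be done
None
```

I put all four brass-faced blocks in the store box, turned the cam lock clockwise to its stop with the lid drawn tight, and handed the job in at about 37 s; the sign-off returned no verdict.

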